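Show the welded boss to the camera in the inspection mirror

ROBOT

A 6-joint arm with a two-finger parallel gripper is mounted at the origin on the work surface. World frame = base frame: x ahead of the robot, y to its left, z up, the work surface at z = 0. Lengths are in m, angles in rad, forces in N, time in s.
With the tool pointing down it reaches from about 0.225 to 0.875 m from the base axis. Payload 3.4 kg.
Tool frame: the origin (TCP) lies midway between the tips of the shut fingers; the grasp point (between the pads) lies 19 mm behind it (manip.tcp_to_grasp is the distance from the TCP to the grasp point, in m); x points along the fingers, y is the direction in which the jaws open and shut, and the axes are right-handed (so a half turn about x gives the same grasp; the last joint's range is limited). The gripper opens to 85 mm and grips with 20 to 120 N. Pads are 22 mm wide; open, the fingers measure 114 mm over their backs; the gripper's body (76 mm by 85 mm) begins 54 mm behind the grasp point. The pads swing forward as they close: fully open they stand 13 mm farther back than shut.
Start: joints at [-1.229, 0.276, 1.505, -0, 1.361, -0.121], TCP at [0.257, -0.515, 0.231] pointing down, gripper open.
Joint ranges: [-2.89, 2.89], [-0.75, 2.08], [0.22, 2.7], [-1.18, 4.32], [0.11, 2.71], [-2.7, 2.7]. Speed limits (rad/s): [2.57, 2.57, 3.14, 3.14, 3.14, 3.14].

INTERFACE

Orientations are given as a unit quaternion [w, x, y, z].
In Python, from rig import readout, eyes, job, manip gives the robot as it stands. The module is installed in compiled form; this text tells all that it offers.
- The arm moves only by the tool carry_out, never from a script. Its argument "deltas" is one flat list of numbers, 7 for each row, row after row: the shift along the tool's x, y, z scaled (see below), then the turn, a rotation vector about the tool's x, y, z scaled (see below), then the opening, from -1 (shut) to 1 (fully open). In form: [dx, dy, dz, ax, ay, az, grip, dx, dy, dz, ax, ay, az, grip, ...]. A call has 1 to 10 rows; each row shifts and turns the commanded pose from where the row before left it, along the tool's axes as they then stand; what a row does not reach is not made up. The controller multiplies each number of a shift by 60 mm and each number of a turn by 4 degrees. A row lasts 1/8 s, in which the tool goes at most 62.5 mm and 10.7 degrees, less where a joint would pass 70% of its speed; a pose out of reach is approached as far as the arm can. A call with a number of a shift or a turn outside -1 to 1 is refused whole. A call with a gripper value outside its range is refused whole. The fingers move at their own pace and stop on an object; "newtons" is the grip in N (left out, the last holds). Time passes only in rows, so rows that do not move let the fingers close. It gives the time, the measured TCP pose, the force and the opening at its end, in the units of the state.
- readout.get_state(): the state, without advancing time (a new reading comes with each control period).
- eyes.get_image(name): name is "scene" or "side" or "wrist"; returns a dict with "color" (420x560x3 uint8, red, green, blue), "z_map" (420x560 float32, m along the optical axis (not along the pixel's ray), 0 where there is no reading), "mtx" (3x3 intrinsics, pixels), "origin" and "orientation" of the camera in the world. Camera axes: x right, y down, z forward; pixel columns grow to the right and rows downward; lengths in m; the calibration is good to about 2 mm. A picture is of the moment at which its call begins.
- job.sign_off(): hands the job in, once; it reports no verdict.
The state is a dict: "clock": time; "qpos": joint angles; "qd": joint speeds; "effort": joint torques, N m; "position": TCP position; "ee_rot": TCP orientation; "contact_force": force on the tool from outside, world axes, zero at the start; "moment": the same for the moment, N m; "width": finger opening in m.
Only numpy, scipy, OpenCV 4.12 (cv2) and the standard library are available. Lean on these libraries where they do the work, as an engineer would, in place of code of your own. Each camera call takes 0.05 s, during which the arm holds its last target.

TASK

Stand the pipe stub that has the welded boss on the round dished pedestal, set down gently and not dropped, with the boss facing the swivelling inspection mirror, and let go of it. Then take the mirror's grip bar and turn the mirror until the camera at the other end of its rail sees the boss reflected in the middle of the mirror. The mirror springs back when let go, so finish while still gripping the bar and holding that angle; leave everything else on the bench where it is.

Things in the scene. Friction and masses are not known exactly. Their poses are not given: they have to be found in the camera images.
- pipe_mid (a point): Centre (half-way up, on the axis) of the loose pipe stub with the boss: steel tube standing upright, closed at its ends, diameter 48 mm, height 90 mm, 0.19 to 0.3 kg. z runs up the tube, x points out through the boss, a stud low on its side; from 46 mm above its foot upwards it is smooth all round. The other tube (60 mm across, 60 mm high, open, no boss) is left alone.
- boss (a point): Centre of the outer end of the boss (a round stud 14 mm in diameter welded to the tube's side), 36 mm from the tube's axis and 38 mm above its foot.
- pedestal: Round dark steel pedestal fixed to the bench left or right of the mirror rig, 80 mm in diameter; origin at the centre of its underside. Its top is a shallow dish: floor 53 mm above the bench and 64 mm across, rim top 57 mm above the bench. The square grooved block on the rig's other side is not it.
- lens (a point): Centre of the front glass of the black camera at the outer end of the aluminium rig rail, 91 mm above the bench and 160 mm from the mirror's swivel axis; it looks level, straight at the swivel axis. The top of the camera is 115 mm above the bench.
- view (a point): Point on the mirror's face on its vertical swivel axis, 91 mm above the bench. z is up; x is the way the camera looks after being reflected there: it points at the lens when the mirror faces the camera squarely and swings round by twice the angle the mirror is turned. The boss is in the middle of the picture when it lies on this x axis.
- mirror_grip (a point): Centre of the black grip bar on top of the mirror, on the swivel axis, 169 mm above the bench: 50 mm long (its y, along the mirror's width), 14 mm thick (its x, the way the mirror faces), 34 mm high (152 to 186 mm above the bench). It turns with the mirror, which is 66 mm wide and reaches from 53 to 129 mm above the bench.
- mirror (a joint): Turn of the mirror about its vertical swivel axis, rad, anticlockwise seen from above, -1.2 to 1.2. 0 = facing the camera squarely, where it starts; a light spring (0.04 N m per rad) brings it back there when released.
Things that resemble listed ones, but are neither listed nor needed, are in the scene too. What is shaped like the pedestal but purple is not meant.

How it is judged:
On the way:
1. the pipe stub stands in the pedestal's dish, let go, with its boss on the side towards the mirror (horizontal distance between pipe_mid and pedestal below 0.009 m and angle between pipe_mid's own z axis and vertical below 0.06 rad and z of pipe_mid in the frame of pedestal between 0.093 and 0.103 m and contact force between the fingers and pipe below 0.2 N and linear speed of pipe below 0.02 m/s and horizontal distance between boss and view below 0.216 m), for 0.2 s.
At the end, for the whole second after the job is handed in: Pipe stub upright on the floor of the dish, axis within 9 mm of its centre, untouched by the fingers, boss facing the mirror within about 30 degrees; the reflected sight line passes within 12 mm sideways of the boss end; fingers grip the mirror (over 2 N) and it stays still (all of step 1 and y of boss in the frame of view between -0.012 and 0.012 m and x of boss in the frame of view above 0.05 m and angle between the x axis of pipe_mid and the x axis of view, either way round below 0.55 rad and contact force between the fingers and mirror above 2 N and velocity of joint mirror between -0.05 and 0.05 rad/s); the arm keeps its last pose, push and grip.
It fails at once if the pipe stub is dropped or thrown (moves faster than 0.5 m/s out of the fingers) (contact force between the fingers and pipe below 0.1 N and linear speed of pipe above 0.5 m/s).
It fails at once if the pipe stub is knocked over (angle between pipe_mid's own z axis and vertical above 1 rad).
It fails at once if another loose thing on the bench is moved more than 30 mm (distance of any of plain_pipe, caliper, wrench, hammer, can, clamp, tray from where it was at the start of the episode above 0.03 m).
It also fails if it takes over 66 s, if anything falls off the work surface, if the arm or the gripper's body presses on something with over 40 N, if the wrist force passes 120 N, or if a joint passes its speed limit or range.

## Working session

There is one attempt and no reset: what is moved stays moved. The work goes in short steps, Python scripts to look and compute and a tool call to move; the robot and the scene stay as the last step left them, time stands still between calls to the robot, and variables do not carry over. Pictures are saved under pics/ and viewed, and the job is handed in when it is done.

Besides the shell and the picture viewer there is one more tool, called after "Request:" as name(argument=value, ...) on one line, values as JSON. carry_out: Moves the arm, as the interface text tells. Its arguments: {"type":"object","properties":{"deltas":{"type":"array"},"newtons":{"type":"number"}},"required":["deltas"]}

```bash
mkdir -p pics; cat > h.py <<'E'
import numpy as np,cv2
from scipy.spatial.transform import Rotation as R
from rig import readout,eyes,job,manip
def rot(q): return R.from_quat([q[1],q[2],q[3],q[0]]).as_matrix()
def grab(n,tag):
    im=eyes.get_image(n); cv2.imwrite(f'pics/{tag}.png',im['color'][:,:,::-1]); np.savez(f'{tag}.npz',**{k:np.asarray(v) for k,v in im.items()}); return im
def pts(im):
    K=im['mtx'];z=im['z_map'];v,u=np.mgrid[:z.shape[0],:z.shape[1]]
    c=np.stack([(u-K[0,2])/K[0,0]*z,(v-K[1,2])/K[1,1]*z,z],-1)
    P=c@rot(im['orientation']).T+im['origin']; P[z==0]=np.nan; return P
E
python3 - <<'E'
from h import *
for n in ['scene','side','wrist']:
    im=grab(n,n+'0'); print(n,im['origin'],im['orientation'],im['mtx'][0,0])
print(readout.get_state(),manip.tcp_to_grasp)
E
```

```text
scene [1.13364675 0.53029159 0.74632112] [-0.17415089  0.37490586  0.8231452  -0.38929301] 417.5128707346214
side [0.15767264 0.64771656 0.71461855] [ 0.11340904 -0.24327705  0.86325442 -0.42748855] 407.0324054856859
wrist [ 0.32592183 -0.48046348  0.3735662 ] [ 0.12750804  0.84075945 -0.52010466 -0.0797269 ] 347.47257933604635
{'clock': 0.15, 'qpos': array([-1.22903106e+00,  2.76451329e-01,  1.50585847e+00, -1.18627236e-05,
        1.36071517e+00, -1.20977934e-01]), 'qd': array([-0.0008561 , -0.00127949, -0.00351586,  0.00053281, -0.00088587,
       -0.00061359]), 'effort': array([ 1.91518280e-03, -4.17143261e+01, -2.46032327e+01, -1.45867871e-04,
        7.63516291e-03, -2.13623235e-05]), 'position': array([ 0.25654739, -0.51413895,  0.23063109]), 'ee_rot': array([-0.16164657, -0.68820411, -0.16265231,  0.68832384]), 'contact_force': array([ 0.08568516, -0.59895202, -1.21053756]), 'moment': array([-0.00348333, -0.03628294, -0.04776747]), 'width': 0.0850225334212198} 0.0187
```

View pics/scene0.png

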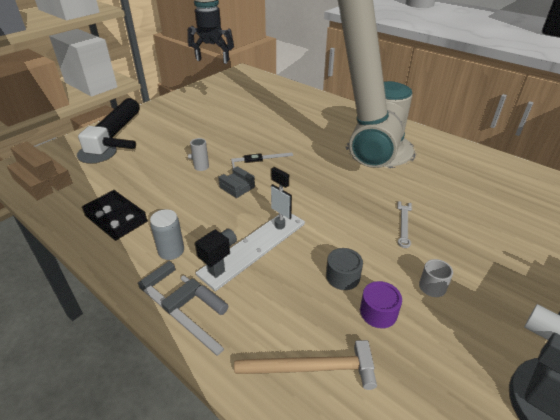

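View pics/side0.png

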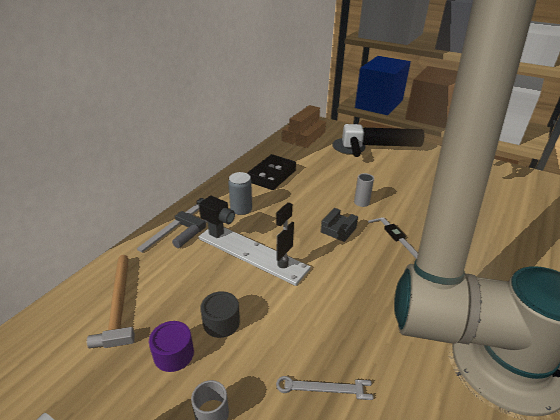

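View pics/wrist0.png

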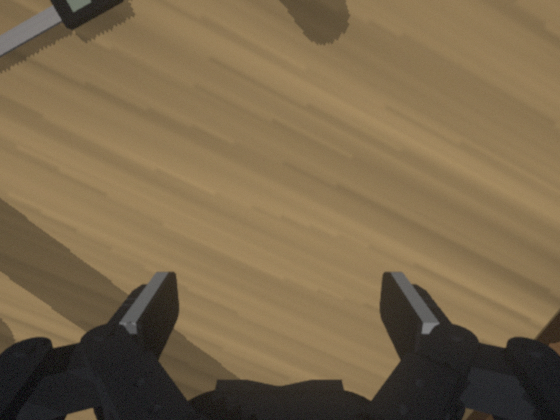

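The scene view shows the pipe stub at (200,155), the dark pedestal at (345,268), the purple decoy at (381,304), the mirror at (282,200), the grip bar at (280,177) and the camera at (213,250). In the side view the pipe is at (365,190) and the pedestal at (220,313). Next I'll measure these and enlarge the crops.

```bash
python3 - <<'E'
from h import *
from scipy.optimize import least_squares
S={n:dict(np.load(n+'0.npz')) for n in('scene','side')}
box={'scene':{'pipe':(185,135,215,175),'ped':(322,245,368,290),'mir':(262,160,300,235),'cam':(190,225,240,285)},
'side':{'pipe':(352,170,380,210),'ped':(195,285,245,340),'mir':(270,195,300,275),'cam':(190,190,240,240)}}
for n in S:
    P=pts(S[n]);c=S[n]['color']
    a=c[130:180,170:230] if n=='scene' else c[165:215,335:395]
    b=c[155:240,245:310] if n=='scene' else c[195:275,260:325]
    cv2.imwrite(f'pics/crop_{n}.png',np.hstack([cv2.resize(a,(390,390),interpolation=2),cv2.resize(b,(390,390),interpolation=2)])[:,:,::-1])
    for k,(x0,y0,x1,y1) in box[n].items():
        q=P[y0:y1,x0:x1].reshape(-1,3);q=q[q[:,2]>.01]
        print(n,k,len(q),np.nanpercentile(q,[1,50,99],axis=0).round(4).tolist())
        if k in('pipe','ped'):
            top={'pipe':.09,'ped':.057}[k]; r0={'pipe':.024,'ped':.04}[k]
            if k=='pipe': w=q[(q[:,2]>.052)&(q[:,2]<.084)]
            else: w=q[(q[:,2]>.01)&(q[:,2]<.05)]
            m=np.median(w,axis=0)[:2];cam=S[n]['origin'][:2];d=(m-cam)/np.linalg.norm(m-cam)
            f=least_squares(lambda p:np.hypot(*(w[:,:2]-p).T)-r0,m+d*r0,loss='soft_l1',f_scale=.002)
            print('  circ',f.x.round(4),np.std(f.fun).round(4),'zmax',np.percentile(q[:,2],99).round(4))
E
```

```text
scene pipe 464 [[0.4452, -0.3973, 0.0117], [0.4763, -0.3594, 0.0602], [0.4909, -0.347, 0.0902]]
  circ [ 0.4648 -0.3739] 0.0016 zmax 0.0902
scene ped 1216 [[0.516, 0.1863, 0.0111], [0.5652, 0.2287, 0.0517], [0.5919, 0.2969, 0.058]]
  circ [0.551  0.2212] 0.0044 zmax 0.058
scene mir 1288 [[0.4732, -0.0263, 0.0102], [0.5247, 0.0107, 0.0804], [0.5661, 0.0401, 0.1857]]
scene cam 1826 [[0.6526, -0.0332, 0.0101], [0.7413, 0.0086, 0.0812], [0.7999, 0.0307, 0.1157]]
side pipe 459 [[0.4395, -0.3944, 0.0115], [0.4589, -0.3562, 0.0614], [0.4852, -0.3462, 0.0888]]
  circ [ 0.4634 -0.3742] 0.0032 zmax 0.0888
side ped 1383 [[0.5096, 0.1864, 0.0111], [0.5407, 0.2317, 0.0511], [0.5848, 0.2616, 0.0574]]
  circ [0.5499 0.2213] 0.0069 zmax 0.0574
side mir 1082 [[0.48, -0.0267, 0.0101], [0.5157, 0.0111, 0.0885], [0.5673, 0.0388, 0.1852]]
side cam 1521 [[0.6809, -0.1207, 0.0102], [0.7393, 0.004, 0.0714], [0.8693, 0.0348, 0.115]]
```

```bash
ls pics
```

```text
crop_scene.png
crop_side.png
scene0.png
side0.png
wrist0.png
```

View pics/crop_scene.png

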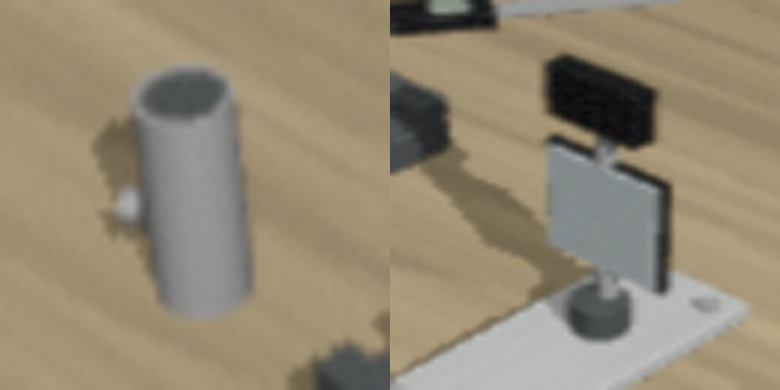

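View pics/crop_side.png

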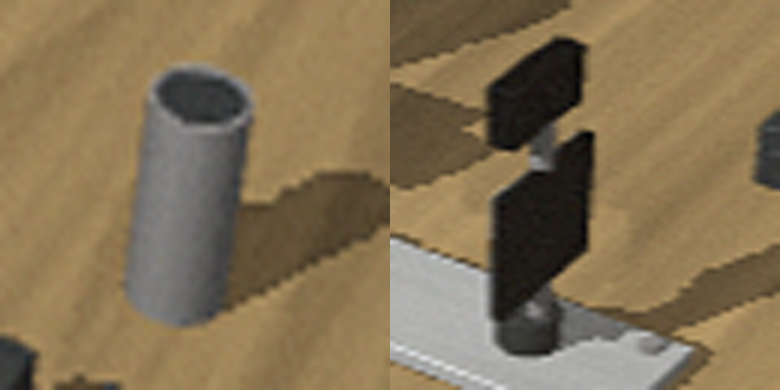

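```bash
python3 - <<'E'
from h import *
from scipy.optimize import least_squares
for n,bb in (('scene',(240,150,320,240)),('side',(255,190,330,285))):
    S=dict(np.load(n+'0.npz'));P=pts(S)
    x0,y0,x1,y1=bb;q=P[y0:y1,x0:x1].reshape(-1,3)
    for lo,hi,t in((.150,.190,'grip'),(.06,.128,'mirror')):
        w=q[(q[:,2]>lo)&(q[:,2]<hi)&(q[:,0]<.62)]
        r=cv2.minAreaRect((w[:,:2]*1000).astype(np.float32)); print(n,t,len(w),np.round(r[0],1),np.round(r[1],1),r[2],w.mean(0).round(4),np.percentile(w[:,2],[1,99]))
        if t=='grip':
            w=w[w[:,2]>.182]; 
            if len(w)>4: r=cv2.minAreaRect((w[:,:2]*1000).astype(np.float32)); print('  top',len(w),r)
    # rail top
    z=P; m=(z[...,2]>.006)&(z[...,2]<.03)&(z[...,0]>.42)&(z[...,0]<.8)&(abs(z[...,1])<.09)&(S['color'].min(-1)>120)
    w=z[m]; print(n,'rail',len(w),cv2.minAreaRect((w[:,:2]*1000).astype(np.float32)),np.median(w[:,2]))
    # pedestal top ring
    c=S['color'].astype(int)
    m=(abs(z[...,2]-.057)<.0025)&(np.hypot(z[...,0]-.55,z[...,1]-.221)<.06)&(c.max(-1)-c.min(-1)<30)
    w=z[m]; e=cv2.minEnclosingCircle((w[:,:2]*1000).astype(np.float32)); 
    h=cv2.convexHull((w[:,:2]*1000).astype(np.float32))[:,0]
    f=least_squares(lambda p:np.hypot(*(h-p).T)-40,h.mean(0),loss='soft_l1'); print(n,'ped ring',len(w),e,f.x)
    m=(abs(z[...,2]-.090)<.003)&(np.hypot(z[...,0]-.464,z[...,1]+.374)<.05); w=z[m]
    print(n,'pipe top',len(w),cv2.minEnclosingCircle((w[:,:2]*1000).astype(np.float32)),w.mean(0))
    m=(z[...,2]>.02)&(z[...,2]<.05)&(np.hypot(z[...,0]-.464,z[...,1]+.374)<.05)&(np.hypot(z[...,0]-.464,z[...,1]+.374)>.029); w=z[m]
    print(n,'boss?',len(w),w.mean(0) if len(w) else 0, np.argwhere(m).mean(0))
    m=(z[...,2]>.06)&(z[...,2]<.12)&(z[...,0]>.64)&(z[...,0]<.76)&(abs(z[...,1])<.06); w=z[m]
    print(n,'cam',len(w),cv2.minAreaRect((w[:,:2]*1000).astype(np.float32)))
E
```

```text
scene grip 267 [526.3   6.2] [52.3 15.6] 89.09152221679688 [0.5291 0.0097 0.1727] [0.15256174 0.18637342]
  top 81 ((526.0443725585938, 4.775703430175781), (49.342933654785156, 15.219501495361328), 89.09152221679688)
scene mirror 456 [521.9   7.5] [66.9 11.5] 87.9752197265625 [0.5237 0.0097 0.096 ] [0.06131084 0.12715933]
scene rail 2146 ((632.2242431640625, 2.804718017578125), (76.28752136230469, 338.2283630371094), 86.59575653076172) 0.01090080435944013
scene ped ring 257 ((552.1814575195312, 222.4095916748047), 40.634727478027344) [552.64466265 222.01617564]
scene pipe top 75 ((465.9459533691406, -373.0111389160156), 24.227773666381836) [ 0.46539055 -0.37210782  0.08862556]
scene boss? 14 [ 0.48833997 -0.3956778   0.03990127] [155.85714286 189.07142857]
scene cam 743 ((721.8114624023438, -1.6691360473632812), (50.1363639831543, 76.5169677734375), 87.55155944824219)
side grip 258 [522.    6.9] [49.4 15.4] 87.00466918945312 [0.5192 0.0117 0.1723] [0.15124053 0.18586003]
  top 85 ((522.344482421875, 6.66563606262207), (49.106842041015625, 14.902887344360352), 87.74468231201172)
side mirror 389 [518.    5.9] [68.6 10.5] 86.64025115966797 [0.5158 0.0107 0.0962] [0.06067195 0.12763508]
side rail 1763 ((617.2673950195312, 2.3690757751464844), (73.45197296142578, 309.7623596191406), 87.39749908447266) 0.010044087752173803
side ped ring 227 ((548.6080932617188, 221.91212463378906), 39.716800689697266) [547.93461786 222.1395541 ]
side pipe top 43 ((463.293212890625, -372.3518981933594), 23.8017520904541) [ 0.46410194 -0.37063305  0.08800435]
side boss? 1 [ 0.45396154 -0.34540581  0.02867351] [199. 362.]
side cam 691 ((719.9197387695312, -0.9446125030517578), (49.31108093261719, 80.21942901611328), 88.62831115722656)
```

```bash
cat >> h.py <<'E'
def yaw():
    y=rot(readout.get_state()['ee_rot'])[:,1]; return np.degrees(np.arctan2(y[1],y[0]))
def need(p,yawdeg=None):
    """to reach world p (tcp), tool y at yawdeg: turn first (about tool x), then shift"""
    s=readout.get_state();M=rot(s['ee_rot']);d=np.array(p)-s['position']
    zz=-1 # tool x is down
    M0=M
    print('pos',s['position'].round(4),'yaw',yaw().round(2),'xaxis',M[:,0].round(4),'F',s['contact_force'].round(2),'w',round(s['width'],4),'t',s['clock'])
    if yawdeg is not None:
        a=(yawdeg-yaw()+90)%180-90; print('turn world %.2f deg -> ax total units %.3f (alt %.3f)'%(a,-a/4,-(a-np.sign(a)*180)/4))
        # target: exactly down w/ yaw
        c,si=np.cos(np.radians(yaw()+a)),np.sin(np.radians(yaw()+a))
        x=np.array([0,0,-1.]);y=np.array([c,si,0]);T=np.stack([x,y,np.cross(x,y)],1)
        print('rotvec units',(np.degrees(R.from_matrix(M.T@T).as_rotvec())/4).round(3)); M=T
    print('shift units before turn',(M0.T@d/.06).round(3),' after turn',(M.T@d/.06).round(3))
E
python3 - <<'E'
from h import *
S=dict(np.load('scene0.npz'));K=S['mtx'];u,v=189.7,156.5
r=rot(S['orientation'])@[(u-K[0,2])/K[0,0],(v-K[1,2])/K[1,1],1];p=S['origin']+r*(.038-S['origin'][2])/r[2]
print('boss ray@.038',p, p[:2]-[.4659,-.373], np.degrees(np.arctan2(p[1]+.373,p[0]-.4659)))
# points on the ray with r=.033 from axis in plan
need([.4646,-.3727,.25],-45)
print(readout.get_state()['qpos'])
E
```

```text
boss ray@.038 [ 0.48769168 -0.39384695  0.038     ] [ 0.02179168 -0.02084695] -43.7307275252486
pos [ 0.2565 -0.5141  0.2306] yaw -63.49 xaxis [-5.0e-04  1.3e-03 -1.0e+00] F [ 0.09 -0.6  -1.21] w 0.085 t 0.15
turn world 18.49 deg -> ax total units -4.622 (alt 40.378)
rotvec units [-4.622 -0.006  0.02 ]
shift units before turn [-0.321 -0.562 -4.155]  after turn [-0.323  0.785 -4.119]
[-1.22903106e+00  2.76451329e-01  1.50585847e+00 -1.18627236e-05
  1.36071517e+00 -1.20977934e-01]
```

Request:
carry_out(deltas=[-0.06,-0.11,-0.83,0,0,0,1,-0.06,-0.11,-0.83,0,0,0,1,-0.06,-0.11,-0.83,0,0,0,1,-0.06,-0.11,-0.83,0,0,0,1,-0.06,-0.12,-0.83,0,0,0,1,0,0,0,-1,0,0,1,0,0,0,-1,0,0,1,0,0,0,-1,0,0,1,0,0,0,-1,0,0,1,0,0,0,-1,0,0,1])

```text
clock: 1.4
position: [0.4644, -0.3731, 0.2489]
ee_rot: [-0.28, -0.649, -0.28, 0.649]
contact_force: [0.3, 0.4, -0.3]
width: 0.0858
```

Request:
carry_out(deltas=[0,0,0,-1,0,0,1,0,0,0,-1,0,0,1,0,0,0,-1,0,0,1,0,0,0,-1,0,0,1,0,0,0,-1,0,0,1,0,0,0,0,0,0,1,0,0,0,0,0,0,1])

```text
clock: 2.28
position: [0.4645, -0.3732, 0.2491]
ee_rot: [-0.387, -0.591, -0.388, 0.592]
contact_force: [-1.2, -0.2, -0.3]
width: 0.0853
```

```bash
python3 - <<'E'
from h import *
need([.4646,-.3727,.15],-24)
S=grab('wrist','wrist1');P=pts(S)
m=(abs(P[...,2]-.088)<.006)&(np.hypot(P[...,0]-.4646,P[...,1]+.3727)<.05);w=P[m]
print(len(w),cv2.minEnclosingCircle((w[:,:2]*1000).astype(np.float32)),w.mean(0))
E
```

```text
pos [ 0.4645 -0.3732  0.2491] yaw -23.54 xaxis [-2.e-04  2.e-04 -1.e+00] F [-1.17 -0.16 -0.29] w 0.0853 t 2.275
turn world -0.46 deg -> ax total units 0.116 (alt -44.884)
rotvec units [ 0.116 -0.001  0.004]
shift units before turn [ 1.652e+00 -1.000e-03 -9.000e-03]  after turn [ 1.652e+00 -1.000e-03 -9.000e-03]
2200 ((464.4195556640625, -374.14990234375), 24.064599990844727) [ 0.46443778 -0.37352198  0.08894958]
```

View pics/wrist1.png

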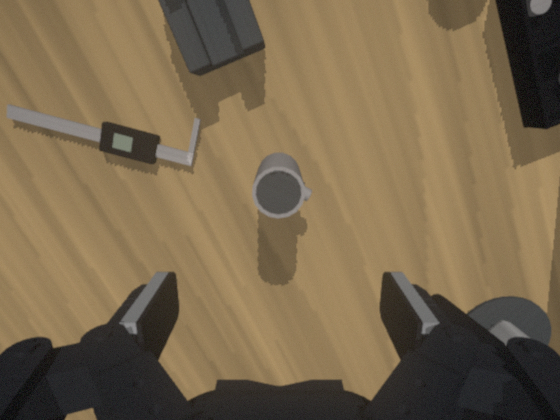

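The wrist view shows the pipe's top at (278,190) and the boss tip at (307,194). The fingers' path down is clear.

```bash
python3 - <<'E'
from h import *
S=dict(np.load('wrist1.npz'));K=S['mtx']
P=pts(S);m=(P[...,2]>.03)&(P[...,2]<.047)&(np.hypot(P[...,0]-.4644,P[...,1]+.374)>.027)&(np.hypot(P[...,0]-.4644,P[...,1]+.374)<.04)
w=P[m];print(len(w),w.mean(0),w[:,2].max());d=w[:,:2].mean(0)-[.4644,-.374];print(np.degrees(np.arctan2(d[1],d[0])),np.linalg.norm(d))
E
```

```text
79 [ 0.48654864 -0.39755635  0.04328709] 0.045989320522552335
-46.764142641918745 0.032333632001011345
```

Request:
carry_out(deltas=[0.6,0,0,0,0,0,1,0.6,0,0,0,0,0,1,0.6,0,0,0,0,0,1,0.6,0,0,0,0,0,1,0.5,0,0,0,0,0,1,0.4,0,0,0,0,0,1,0,0,0,0,0,0,1,0,0,0,0,0,0,1], newtons=35)

```text
clock: 3.32
position: [0.4651, -0.3739, 0.0522]
ee_rot: [0.388, 0.591, 0.387, -0.591]
contact_force: [0.4, 0.2, -0.7]
width: 0.0854
```

Request:
carry_out(deltas=[0,0,0,0,0,0,-1,0,0,0,0,0,0,-1,0,0,0,0,0,0,-1,0,0,0,0,0,0,-1,0,0,0,0,0,0,-1,0,0,0,0,0,0,-1,0,0,0,0,0,0,-1], newtons=35)

```text
clock: 4.2
position: [0.4647, -0.3736, 0.0523]
ee_rot: [0.388, 0.591, 0.387, -0.591]
contact_force: [-1.9, 0.4, 6.0]
width: 0.0475
```

Request:
carry_out(deltas=[-0.2,0,0,0,0,0,-1,-0.5,0,0,0,0,0,-1,-0.8,0,0,0,0,0,-1,-0.8,0,0,0,0,0,-1,-0.8,0,0,0,0,0,-1,-0.8,0,0,0,0,0,-1,-0.8,0,0,0,0,0,-1,-0.3,0,0,0,0,0,-1,0,0,0,0,0,0,-1])

```text
clock: 5.32
position: [0.4649, -0.3735, 0.3529]
ee_rot: [0.389, 0.592, 0.387, -0.591]
contact_force: [0.6, 0.5, -3.2]
width: 0.0474
```

```bash
python3 - <<'E'
from h import *
need([.5503,.2221,.35],-24-51.4)
print(readout.get_state()['qpos'])
for n in('wrist','scene'):
    S=grab(n,n+'2');P=pts(S);p=readout.get_state()['position']
    r=np.hypot(P[...,0]-p[0],P[...,1]-p[1])
    m=(r<.06)&(P[...,2]<p[2]+.045)&(P[...,2]>.25);w=P[m];print(n,len(w),np.percentile(w,[0,50,100],axis=0) if len(w) else '')
E
```

```text
pos [ 0.4649 -0.3735  0.3529] yaw -23.48 xaxis [ 0.0024 -0.0023 -1.    ] F [ 0.58  0.49 -3.18] w 0.0474 t 5.325
turn world -51.92 deg -> ax total units 12.980 (alt -32.020)
rotvec units [ 1.298e+01 -5.000e-03 -4.900e-02]
shift units before turn [ 0.03  -2.649 -9.672]  after turn [ 0.049 -9.248 -3.88 ]
[-7.93572711e-01  2.67581659e-01  1.22342448e+00  9.27608119e-05
  1.64725088e+00 -3.83768562e-01]
wrist 22432 [[ 0.43144107 -0.39926262  0.3008965 ]
 [ 0.46869554 -0.36622089  0.38906778]
 [ 0.50370385 -0.34830832  0.39617368]]
scene 900 [[ 0.43330468 -0.39965518  0.29736071]
 [ 0.47866845 -0.35792158  0.35927048]
 [ 0.50529152 -0.34518558  0.39478882]]
```

View pics/scene2.png

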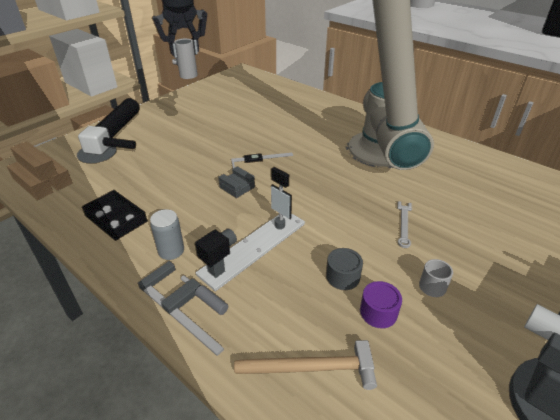

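View pics/wrist2.png

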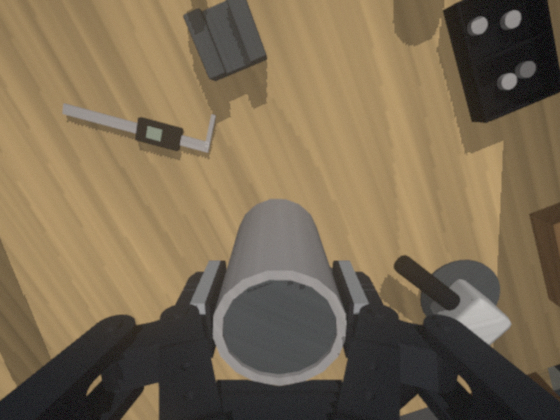

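The pipe is held firmly at a width of 47.5 mm, with its foot about 52 mm below the TCP. Next I carry it over the pedestal.

Request:
carry_out(deltas=[0,-0.15,-0.5,0,0,0,-1,0,-0.25,-0.9,0,0,0,-1,0,-0.25,-0.9,0,0,0,-1,0,-0.25,-0.9,0,0,0,-1,0,-0.25,-0.9,0,0,0,-1,0,-0.25,-0.9,0,0,0,-1,0,-0.25,-0.9,0,0,0,-1,0,-0.25,-0.9,0,0,0,-1,0,-0.25,-0.9,0,0,0,-1,0,-0.25,-0.9,0,0,0,-1])

```text
clock: 6.68
position: [0.5373, 0.159, 0.3492]
ee_rot: [-0.387, -0.59, -0.388, 0.592]
contact_force: [1.6, 0.2, -1.8]
width: 0.0471
```

Request:
carry_out(deltas=[0,-0.2,-0.7,0,0,0,-1,0,-0.1,-0.4,0,0,0,-1,0,0,0,1,0,0,-1,0,0,0,1,0,0,-1,0,0,0,1,0,0,-1,0,0,0,1,0,0,-1,0,0,0,1,0,0,-1,0,0,0,1,0,0,-1,0,0,0,1,0,0,-1,0,0,0,1,0,0,-1])

```text
clock: 7.92
position: [0.5471, 0.2248, 0.3489]
ee_rot: [-0.209, -0.674, -0.209, 0.677]
contact_force: [-0.3, 1.6, -2.2]
width: 0.0475
```

Request:
carry_out(deltas=[0,0,0,1,0,0,-1,0,0,0,1,0,0,-1,0,0,0,1,0,0,-1,0,0,0,1,0,0,-1,0,0,0,1,0,0,-1,0,0,0,0,0,0,-1,0,0,0,0,0,0,-1])

```text
clock: 8.8
position: [0.5475, 0.2249, 0.3502]
ee_rot: [-0.09, -0.701, -0.09, 0.702]
contact_force: [0.5, -1.1, -3.8]
width: 0.0474
```

```bash
python3 - <<'E'
from h import *
need([.5503,.2221,.20],-75.4)
S=grab('wrist','wrist3');P=pts(S);c=S['color'].astype(int)
m=(abs(P[...,2]-.057)<.0025)&(np.hypot(P[...,0]-.55,P[...,1]-.222)<.055);w=P[m];h=cv2.convexHull((w[:,:2]*1000).astype(np.float32))[:,0]
print(len(w),cv2.minEnclosingCircle(h))
for n in('scene','side'):grab(n,n+'3')
E
```

```text
pos [0.5475 0.2249 0.3502] yaw -75.43 xaxis [-2.e-03 -7.e-04 -1.e+00] F [ 0.53 -1.09 -3.85] w 0.0474 t 8.8
turn world 0.03 deg -> ax total units -0.007 (alt 44.993)
rotvec units [-0.007  0.03  -0.002]
shift units before turn [ 2.503  0.057 -0.038]  after turn [ 2.503  0.057 -0.033]
1264 ((551.22509765625, 221.15972900390625), 39.8930778503418)
```

View pics/wrist3.png

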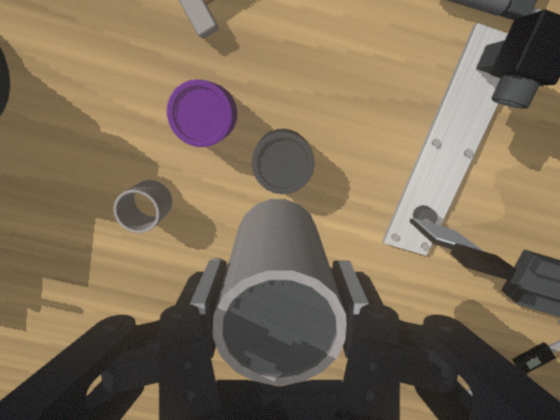

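View pics/scene3.png

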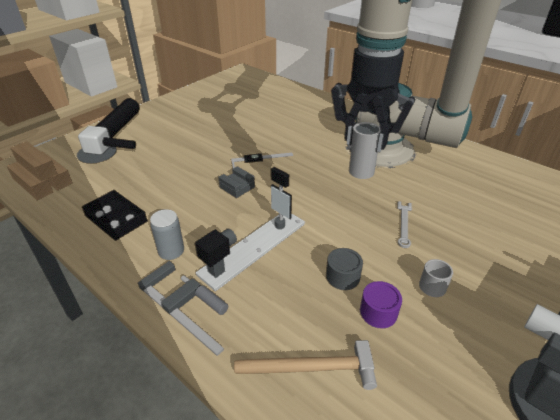

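The dark pedestal, at (283,161) in the wrist view, lies at (0.551, 0.2215). I centre over it and go down.

Request:
carry_out(deltas=[0.4,0.06,-0.04,0,0,0,-1,0.7,0,0,0,0,0,-1,0.8,0,0,0,0,0,-1,0.8,0,0,0,0,0,-1,0.6,0,0,0,0,0,-1,0.3,0,0,0,0,0,-1,0.2,0,0,0,0,0,-1,0,0,0,0,0,0,-1,0,0,0,0,0,0,-1])

```text
clock: 10.07
position: [0.5519, 0.2224, 0.1243]
ee_rot: [0.089, 0.702, 0.089, -0.701]
contact_force: [0.6, 1.0, -2.9]
width: 0.0469
```

```bash
python3 - <<'E'
from h import *
need([.5507,.2217,.1055],-75.4)
for n in('scene','side'):
    S=grab(n,n+'4');c=S['color']
    a=c[180:300,280:410] if n=='scene' else c[230:350,160:290]
    cv2.imwrite(f'pics/c4{n}.png',cv2.resize(a,None,fx=5,fy=5,interpolation=2)[:,:,::-1][:600])
    P=pts(S);p=readout.get_state()['position'];r=np.hypot(P[...,0]-.5507,P[...,1]-.2217)
    m=(r<.029)&(P[...,2]>.075)&(P[...,2]<.1)&(S['color'].min(-1)>55);w=P[m]
    cam=S['origin'][:2];d=(w[:,:2].mean(0)-cam);d/=np.linalg.norm(d)
    from scipy.optimize import least_squares
    f=least_squares(lambda q:np.hypot(*(w[:,:2]-q).T)-.024,w[:,:2].mean(0)+d*.015,loss='soft_l1',f_scale=.002);print(n,len(w),f.x)
E
```

```text
pos [0.5519 0.2224 0.1243] yaw -75.48 xaxis [ 2.1e-03  5.0e-04 -1.0e+00] F [ 0.62  0.95 -2.93] w 0.0469 t 10.075
turn world 0.08 deg -> ax total units -0.020 (alt 44.980)
rotvec units [-0.02  -0.03  -0.001]
shift units before turn [0.314 0.006 0.023]  after turn [0.314 0.006 0.022]
scene 181 [0.55174623 0.2234416 ]
side 197 [0.55061242 0.22299085]
```

View pics/c4scene.png

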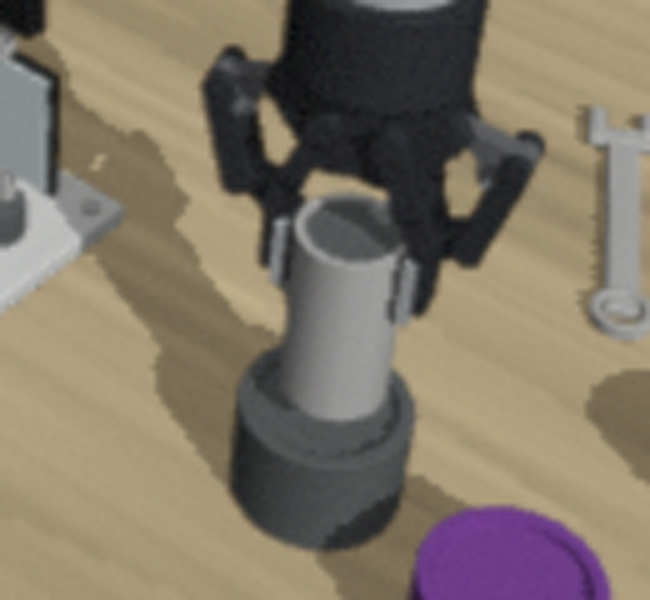

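View pics/c4side.png

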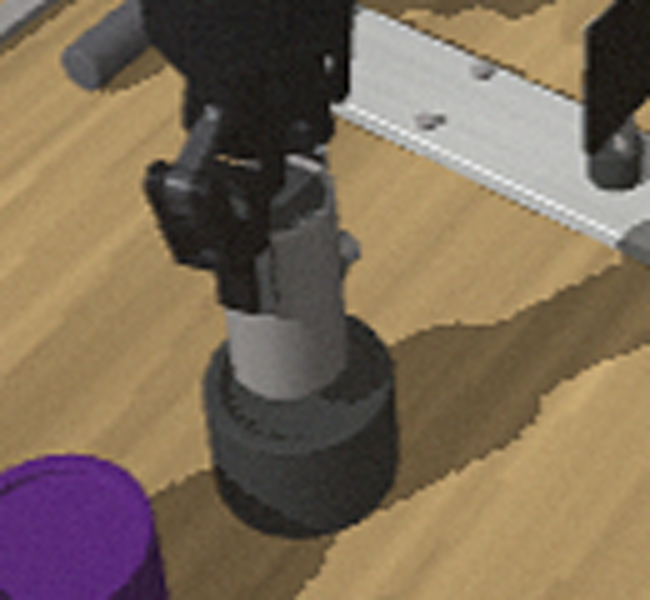

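The crops show the pipe centred above the dish (fits 1–2 mm from centre), with the boss on the mirror side. Lowering gently.

Request:
carry_out(deltas=[0.12,0,0.02,0,0,0,-1,0.1,0,0,0,0,0,-1,0.05,0,0,0,0,0,-1,0.02,0,0,0,0,0,-1,0,0,0,0,0,0,-1,0,0,0,0,0,0,-1])

```text
clock: 10.92
position: [0.5501, 0.2219, 0.106]
ee_rot: [0.089, 0.702, 0.089, -0.701]
contact_force: [-0.0, -0.0, -1.7]
width: 0.0468
```

Request:
carry_out(deltas=[0.02,0,0,0,0,0,-1,0,0,0,0,0,0,-1,0,0,0,0,0,0,-1])

```text
clock: 11.3
position: [0.5503, 0.222, 0.1054]
ee_rot: [0.089, 0.702, 0.089, -0.701]
contact_force: [-0.4, 0.5, 3.4]
width: 0.0473
```

Contact shows in the vertical force, which went from −1.7 to +3.4 N. Releasing.

Request:
carry_out(deltas=[0,0,0,0,0,0,0.2,0,0,0,0,0,0,0.3,0,0,0,0,0,0,0.6,0,0,0,0,0,0,1,0,0,0,0,0,0,1,0,0,0,0,0,0,1])

```text
clock: 12.05
position: [0.5499, 0.2218, 0.1047]
ee_rot: [-0.089, -0.701, -0.089, 0.701]
contact_force: [-0.3, 0.7, -0.7]
width: 0.0856
```

Request:
carry_out(deltas=[-0.1,0,0,0,0,0,1,-0.4,0,0,0,0,0,1,-0.8,0,0,0,0,0,1,-0.8,0,0,0,0,0,1,-0.8,0,0,0,0,0,1,-0.2,0,0,0,0,0,1,0,0,0,0,0,0,1])

```text
clock: 12.92
position: [0.55, 0.2219, 0.2913]
ee_rot: [0.089, 0.702, 0.089, -0.701]
contact_force: [1.0, 0.1, -1.1]
width: 0.0853
```

```bash
python3 - <<'E'
from h import *
from scipy.optimize import least_squares
for n in('wrist','scene','side'):
    S=grab(n,n+'5');c=S['color'];P=pts(S);r=np.hypot(P[...,0]-.5507,P[...,1]-.2217)
    m=(r<.035)&(abs(P[...,2]-.142)<.006);w=P[m]
    if len(w):print(n,'top',len(w),cv2.minEnclosingCircle((w[:,:2]*1000).astype(np.float32)),np.median(w[:,2]))
    m=(r<.05)&(abs(P[...,2]-.057)<.0025);w=P[m]
    if len(w):print(n,'ring',len(w),cv2.minEnclosingCircle((w[:,:2]*1000).astype(np.float32)))
    m=(P[...,2]>.08)&(P[...,2]<.1)&(r<.042)&(r>.028);w=P[m]
    if len(w):print(n,'boss',len(w),w.mean(0))
    m=(P[...,2]>.15)&(P[...,2]<.188)&(np.hypot(P[...,0]-.524,P[...,1]-.006)<.04);w=P[m]
    if len(w)>5:
        print(n,'grip',len(w),cv2.minAreaRect((w[:,:2]*1000).astype(np.float32)))
        w=w[w[:,2]>.183];
        if len(w)>5:print(n,'griptop',len(w),cv2.minAreaRect((w[:,:2]*1000).astype(np.float32)))
a=np.load('side5.npz')['color'][230:350,160:290]
b=np.load('scene5.npz')['color'][180:300,280:410]
cv2.imwrite('pics/c5.png',cv2.resize(np.hstack([a,b]),None,fx=3,fy=3,interpolation=2)[:,:,::-1])
need([.524,.006,.25],-2.7)
E
```

```text
wrist top 2345 ((550.3838500976562, 222.85208129882812), 24.031925201416016) 0.1418572589378555
wrist ring 1049 ((551.5703735351562, 221.02647399902344), 39.75736999511719)
wrist boss 73 [0.54531094 0.19067904 0.0966219 ]
wrist grip 1867 ((524.3568115234375, 5.722089767456055), (51.09453201293945, 14.837074279785156), 86.97322845458984)
wrist griptop 965 ((524.2530517578125, 5.699548721313477), (51.03856658935547, 14.632430076599121), 86.97322845458984)
scene top 319 ((550.9436645507812, 223.8312530517578), 24.669452667236328) 0.1406847240146616
scene ring 233 ((552.7261962890625, 222.73367309570312), 40.237247467041016)
scene boss 14 [0.54816181 0.19087537 0.09308673]
scene grip 267 ((525.6377563476562, 5.694704055786133), (51.83127212524414, 15.334578514099121), 88.01085662841797)
scene griptop 75 ((525.1511840820312, 6.159414291381836), (49.47450637817383, 15.152477264404297), 85.84590911865234)
side top 375 ((549.123291015625, 222.94239807128906), 25.507640838623047) 0.1400510298873483
side ring 213 ((548.7174072265625, 223.27821350097656), 39.951744079589844)
side boss 22 [0.53747408 0.19747364 0.09229966]
side grip 259 ((521.856689453125, 7.481204986572266), (49.82745361328125, 17.535037994384766), 84.7283935546875)
side griptop 67 ((521.7605590820312, 6.780601501464844), (48.09790802001953, 13.501983642578125), 87.92752838134766)
pos [0.5489 0.2216 0.2886] yaw -75.48 xaxis [-0.0038 -0.0011 -1.    ] F [ 0.19 -0.55 -0.1 ] w 0.0853 t 13.075
turn world 72.78 deg -> ax total units -18.196 (alt 26.804)
rotvec units [-18.196   0.051   0.035]
shift units before turn [0.648 3.374 1.3  ]  after turn [ 0.643 -0.246  3.608]
```

View pics/c5.png

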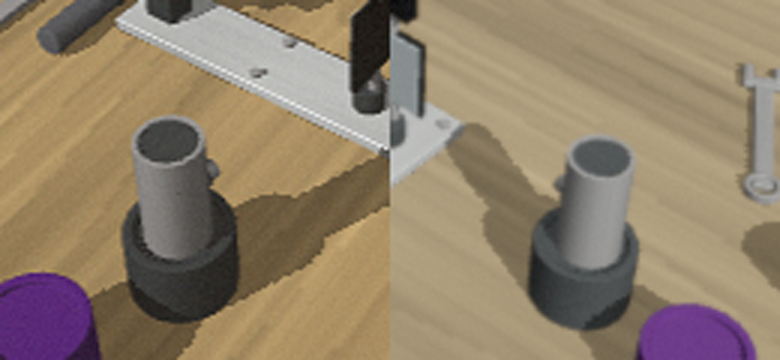

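View pics/wrist5.png

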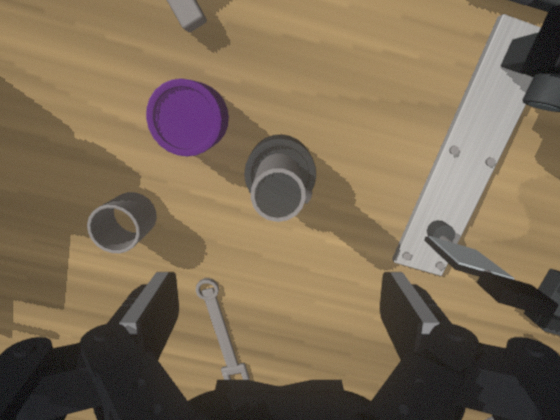

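The pipe stands in the dish about 2 mm off centre, released, with the boss direction about −99° towards the mirror. The grip bar is at (0.5243, 0.0058), facing −3°. Moving over the bar.

Request:
carry_out(deltas=[0,0.68,0.26,-1,0,0,1,0,0.7,0.16,-1,0,0,1,0,0.66,0.18,-1,0,0,1,0,0.65,0.16,-1,0,0,1,0,0.5,0.1,-1,0,0,1,0,0,0,-1,0,0,1,0,0,0,-1,0,0,1,0,0,0,-1,0,0,1,0,0,0,-1,0,0,1,0,0,0,-1,0,0,1])

```text
clock: 14.32
position: [0.5726, 0.0268, 0.2886]
ee_rot: [-0.324, -0.627, -0.325, 0.629]
contact_force: [0.2, 0.5, 0.4]
width: 0.0849
```

Request:
carry_out(deltas=[0,0,0,-1,0,0,1,0,0,0,-1,0,0,1,0,0,0,-1,0,0,1,0,0,0,-1,0,0,1,0,0,0,-1,0,0,1,0,0,0,-1,0,0,1,0,0,0,-1,0,0,1,0,0,0,-1,0,0,1,0,0,0,0,0,0,1,0,0,0,0,0,0,1])

```text
clock: 15.58
position: [0.573, 0.0268, 0.2897]
ee_rot: [-0.484, -0.515, -0.485, 0.516]
contact_force: [-0.3, 0.7, -0.4]
width: 0.0855
```

```bash
python3 - <<'E'
from h import *
need([.5243,.006,.157],-3)
S=grab('wrist','wrist6');P=pts(S)
m=(P[...,2]>.18)&(P[...,2]<.19)&(np.hypot(P[...,0]-.524,P[...,1]-.006)<.04);w=P[m]
print(len(w),cv2.minAreaRect((w[:,:2]*1000).astype(np.float32)),np.median(w[:,2]))
E
```

```text
pos [0.573  0.0268 0.2897] yaw -3.54 xaxis [-1.9e-03  1.0e-04 -1.0e+00] F [-0.34  0.73 -0.42] w 0.0855 t 15.575
turn world 0.54 deg -> ax total units -0.135 (alt 44.865)
rotvec units [-0.135  0.001  0.027]
shift units before turn [ 2.213 -0.784  0.396]  after turn [ 2.211 -0.792  0.389]
1170 ((523.5731811523438, 4.8758087158203125), (50.40598678588867, 14.618114471435547), 87.55860900878906) 0.18613335042937118
```

View pics/wrist6.png

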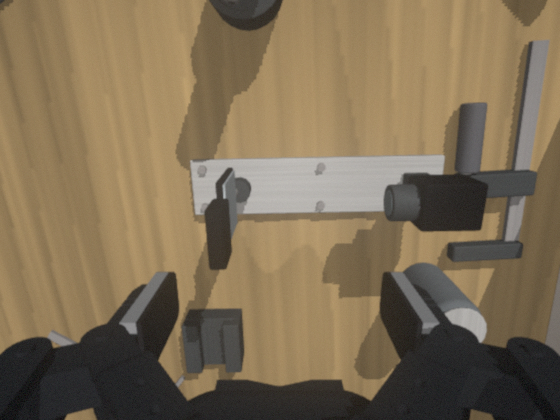

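Request:
carry_out(deltas=[0,-0.4,0.2,0,0,0,1,0,-0.4,0.2,-0.13,0,0.03,1,0,0,0,0,0,0,1,0,0,0,0,0,0,1,0,0,0,0,0,0,1])

```text
clock: 16.25
position: [0.5248, 0.006, 0.2906]
ee_rot: [0.488, 0.513, 0.486, -0.512]
contact_force: [0.1, -0.2, 0.8]
width: 0.0855
```

```bash
python3 - <<'E'
from h import *
need([.5240,.0056,.157],-3)
def raildir(S,tag):
    P=pts(S);c=S['color'].astype(int)
    m=(abs(P[...,2]-.0105)<.006)&(c.min(-1)>110)&(c.max(-1)-c.min(-1)<30)&(P[...,0]>.46)&(P[...,0]<.8)&(abs(P[...,1])<.08)
    n,l,st,ct=cv2.connectedComponentsWithStats(m.astype(np.uint8)); k=1+st[1:,4].argmax();w=P[l==k]
    # edges: per x-bin min/max y, line fit
    b=((w[:,0]-w[:,0].min())/.006).astype(int);lo=[];hi=[]
    for i in range(b.max()+1):
        q=w[b==i]
        if len(q)>8: lo.append(q[q[:,1].argmin()][:2]);hi.append(q[q[:,1].argmax()][:2])
    for e,nm in((lo,'lo'),(hi,'hi')):
        v=cv2.fitLine(np.array(e,np.float32),cv2.DIST_HUBER,0,.001,.001).ravel();print(tag,nm,len(e),'dir',np.degrees(np.arctan(v[1]/v[0])).round(2),'y at x=.524',v[3]+(.524-v[2])*v[1]/v[0])
for t in('wrist6','scene5','side5'):raildir(dict(np.load(t+'.npz')),t)
S=grab('wrist','wrist7');raildir(S,'wrist7');P=pts(S)
m=(P[...,2]>.18)&(P[...,2]<.19)&(np.hypot(P[...,0]-.524,P[...,1]-.006)<.04);w=P[m]
print(len(w),cv2.minAreaRect((w[:,:2]*1000).astype(np.float32)),np.median(w[:,2]))
E
```

```text
pos [0.5248 0.006  0.2906] yaw -2.96 xaxis [ 0.0025 -0.     -1.    ] F [ 0.14 -0.22  0.82] w 0.0855 t 16.25
turn world -0.04 deg -> ax total units 0.011 (alt -44.989)
rotvec units [ 0.011 -0.001 -0.036]
shift units before turn [ 2.226 -0.019  0.007]  after turn [ 2.226 -0.014  0.007]
wrist6 lo 52 dir 0.31 y at x=.524 -0.0287842
wrist6 hi 52 dir -2.42 y at x=.524 0.039754916
scene5 lo 52 dir -2.16 y at x=.524 -0.02815469
scene5 hi 52 dir -2.14 y at x=.524 0.040761624
side5 lo 52 dir -2.38 y at x=.524 -0.026551334
side5 hi 52 dir -2.22 y at x=.524 0.040964987
wrist7 lo 52 dir 1.89 y at x=.524 -0.030242436
wrist7 hi 52 dir -2.4 y at x=.524 0.03942017
1203 ((523.4226684570312, 5.07752799987793), (49.5560417175293, 13.607898712158203), 87.17486572265625) 0.18618026530083268
```

Request:
carry_out(deltas=[0.5,0,0,0,0,0,1,0.6,0,0,0,0,0,1,0.6,0,0,0,0,0,1,0.4,0,0,0,0,0,1,0.1,0,0,0,0,0,1,0,0,0,0,0,0,1])

```text
clock: 17.05
position: [0.5248, 0.0058, 0.1588]
ee_rot: [0.488, 0.513, 0.486, -0.512]
contact_force: [0.6, 0.2, 0.7]
width: 0.0851
```

Request:
carry_out(deltas=[0,0,0,0,0,0,0,0,0,0,0,0,0,0,0,0,0,0,0,0,-0.4,0,0,0,0,0,0,-0.5,0,0,0,0,0,0,-0.6,0,0,0,0,0,0,-1,0,0,0,0,0,0,-1,0,0,0,0,0,0,-1], newtons=25)

```text
clock: 18.05
position: [0.5227, 0.0059, 0.1588]
ee_rot: [-0.487, -0.512, -0.487, 0.513]
contact_force: [-6.4, -0.1, 5.5]
width: 0.0138
```

```bash
python3 - <<'E'
from h import *
need([.5240,.0058,.157],40.5)
S=grab('scene','scene8');cv2.imwrite('pics/c8.png',cv2.resize(S['color'][120:300,190:390],None,fx=3,fy=3)[:,:,::-1])
E
```

```text
pos [0.5227 0.0059 0.1588] yaw -2.96 xaxis [-0.001 -0.    -1.   ] F [-6.36 -0.13  5.51] w 0.0138 t 18.05
turn world 43.46 deg -> ax total units -10.864 (alt 34.136)
rotvec units [-1.0864e+01 -4.0000e-03  1.4000e-02]
shift units before turn [ 0.03   0.022 -0.   ]  after turn [0.03  0.016 0.015]
```

View pics/c8.png

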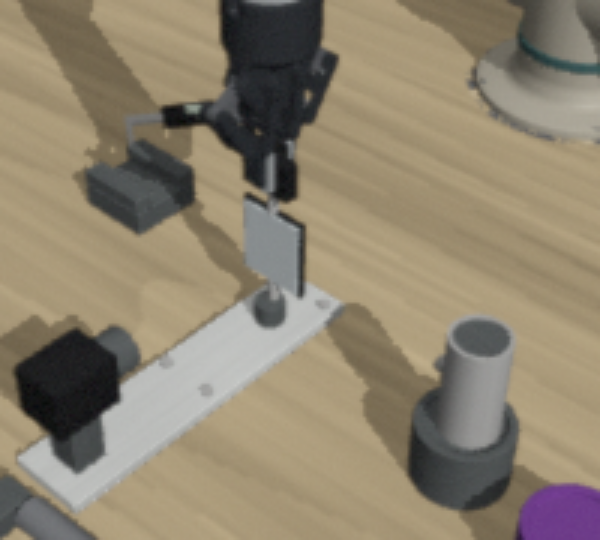

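The bar is gripped at a width of 13.8 mm. Zeroing the side load, then turning.

Request:
carry_out(deltas=[0,-0.03,0,0,0,0,-1,0,0,0,-0.6,0,0,-1,0,0,0,-0.9,0,0,-1,0,0,0,-0.9,0,0,-1,0,0,0,-0.9,0,0,-1,0,0,0,-0.9,0,0,-1,0,0,0,-0.9,0,0,-1,0,0,0,-0.9,0,0,-1,0,0,0,-0.9,0,0,-1,0,0,0,-0.9,0,0,-1])

```text
clock: 19.35
position: [0.5219, 0.0057, 0.1588]
ee_rot: [0.608, 0.362, 0.607, -0.362]
contact_force: [-3.9, 0.2, 4.7]
width: 0.0132
```

Request:
carry_out(deltas=[0,0,0,-0.9,0,0,-1,0,0,0,-0.9,0,0,-1,0,0,0,-0.9,0,0,-1,0,0,0,-0.34,0,0,-1,0,0,0,0,0,0,-1,0,0,0,0,0,0,-1,0,0,0,0,0,0,-1,0,0,0,0,0,0,-1])

```text
clock: 20.35
position: [0.5217, 0.0055, 0.1588]
ee_rot: [0.642, 0.297, 0.641, -0.297]
contact_force: [-5.3, -1.3, 5.4]
width: 0.0136
```

```bash
python3 - <<'E'
from h import *
need([.5227,.0058,.157],40.4);print(readout.get_state()['moment'])
for n in('scene','side','wrist'):
    S=grab(n,n+'9');P=pts(S)
    r=np.hypot(P[...,0]-.523,P[...,1]-.006)
    m=(P[...,2]>.058)&(P[...,2]<.124)&(r<.045);w=P[m]
    if len(w)>20:
        v=cv2.fitLine(w[:,:2].astype(np.float32),cv2.DIST_HUBER,0,.0005,.001).ravel();print(n,'mirror',len(w),np.degrees(np.arctan2(v[1],v[0])),v[2:],cv2.minAreaRect((w[:,:2]*1000).astype(np.float32)))
    r=np.hypot(P[...,0]-.5507,P[...,1]-.2217)
    m=(r<.035)&(abs(P[...,2]-.142)<.006);w=P[m]
    if len(w)>20:print(n,'pipetop',cv2.minEnclosingCircle((w[:,:2]*1000).astype(np.float32)))
a=np.load('scene9.npz')['color'][120:300,190:390];b=np.load('side9.npz')['color'][160:340,170:370]
cv2.imwrite('pics/c9.png',cv2.resize(np.hstack([a,b]),None,fx=2,fy=2,interpolation=2)[:,:,::-1])
E
```

```text
pos [0.5217 0.0055 0.1588] yaw 40.38 xaxis [ 7.e-04 -8.e-04 -1.e+00] F [-5.32 -1.25  5.36] w 0.0136 t 20.35
turn world 0.02 deg -> ax total units -0.006 (alt 44.994)
rotvec units [-0.006  0.016  0.   ]
shift units before turn [0.03  0.016 0.007]  after turn [0.03  0.016 0.007]
[-0.18892732  0.8291195  -0.07084419]
scene mirror 542 -49.673004 [0.52415526 0.00496844] ((524.2609252929688, 4.555047988891602), (9.817010879516602, 64.93341064453125), 41.627323150634766)
scene pipetop ((551.1012573242188, 224.2306671142578), 25.2899227142334)
side mirror 183 -47.120003 [0.51576275 0.01195983] ((518.4202270507812, 4.446464538574219), (8.671234130859375, 65.84172058105469), 40.70866012573242)
side pipetop ((548.7071533203125, 223.7930450439453), 24.737110137939453)
wrist mirror 307 11.643922 [0.5004298  0.02635961] ((499.9552001953125, 26.386171340942383), (8.094099998474121, 2.9410643577575684), 19.507156372070312)
```

View pics/c9.png

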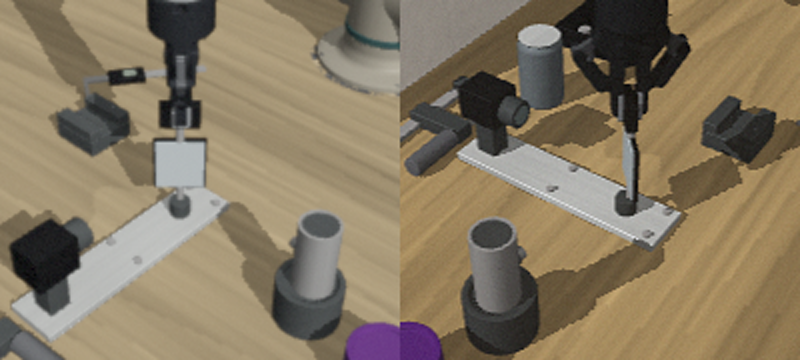

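View pics/wrist9.png

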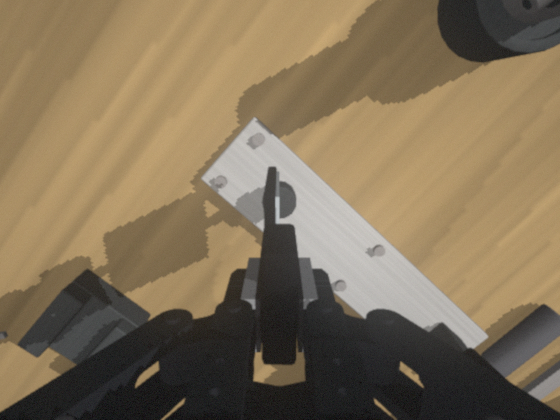

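Two independent checks agree. The mirror face is at about 40.5° (scene 40.3, side 40.7, tool yaw 40.4). With the camera bearing at −2.3°, the reflected sight line is at about 83.3°, against a boss bearing of about 83.2°. I'll let it settle briefly, then hand in.

Request:
carry_out(deltas=[0,0,0,0,0,0,-1,0,0,0,0,0,0,-1])

```text
clock: 20.75
position: [0.5217, 0.0055, 0.1588]
ee_rot: [0.642, 0.297, 0.642, -0.297]
contact_force: [-4.4, -0.6, 4.8]
width: 0.0134
```

```bash
python3 - <<'E'
from h import *
s=readout.get_state();print(yaw(),s['width'],s['contact_force'],abs(s['qd']).max())
print(job.sign_off())
E
```

```text
40.3751303343809 0.013354260234721157 [-4.42568204 -0.58892667  4.77097818] 0.0012405101468751468
the job is handed in; nothing more can be done
None
```

The pipe stub is standing in the dark pedestal's dish with its boss towards the mirror, and I let go of it. I then gripped the mirror bar, turned it about 43° anticlockwise and handed the job in at about 21 s, still holding that angle.

- **Pipe:** it was set down with only light contact, about 3 N upward on the tool. The camera fits put it about 1–2 mm off the dish centre, and it was still there after the mirror was turned.
- **Mirror aim:** the mirror faces about 40.5° (scene camera 40.3–41.6°, side camera 40.7°, tool yaw 40.4°). That puts the reflected sight line at about 83.3°, against a boss bearing of about 83.2°. I estimate the error at about 1°, roughly 3 mm sideways, against the 12 mm allowed.
- **Grip:** it is set to 25 N and the arm is still.

Some checks disagreed:

- **Camera offsets:** the cameras differed by up to about 4 mm in x. The tool position while gripping put the swivel axis about 2 mm from where the cameras put it.
- **Boss direction:** the estimates ran from −95° to −99°, because only part of the boss was visible. The side camera read −114°, which I put down to the same cause.
- **Fits left out:** a line fit to the mirror in the side view gave about 43°, and one wrist-view rail edge was polluted. I left both out.
- **Side load:** about 4 N remains on the bar.
- **Reflection:** I did not see it directly. The aim is worked out from the measured positions.

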